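# Scrape off a loaded tag jig and hold it up level

## Task

Four acrylic offcuts litter the plywood tag jig that lies on the bars of the laser's pulled-out crumb tray: take the scraper block, scrape all four off the jig's top into the tray without touching them with the fingers, and stand the scraper back upright on the desk. Then grip the jig across its middle, lift it straight up about 10 cm clear of the bars, without tipping it, and hold it over the tray still and level with its three steel tags lying in their pockets, ready for a colleague to take: the program finishes while holding it there. Leave the other things on the desk and in the tray where they are.

Things in the scene. Friction and masses are not known exactly. Their poses are not given: they have to be found in the camera images.
- tray: crumb tray pulled out of the desktop laser engraver, fixed on the desk: dark sheet steel, 200 mm (its x) by 340 mm (its y), rim 30 mm and floor 10 mm above the desk. Origin: middle of its underside, at desk height. Four aluminium bars 8 mm thick cross it along its x at y = -71, -7, 57 and 121 mm, tops 30 mm above the desk; the jig lies on them
- bay (a point): point of the tray midway between bar tops, 30 mm above the desk, where the middle of the jig's underside lies (tray x = 0, y = +25 mm). 94 mm of tray is open past the jig's -y end, 44 mm past its +y end. Steel pins 39 mm above the desk stand round the jig as stops: two at its -y end, two on its +x side 94 mm either way from its middle; it is not fastened
- jig_mid (a point): centre (half-way up) of the jig: a loose plywood board 200 mm long (its y, along the tray's y), 52 mm wide (x), 19 mm thick, 0.16 to 0.28 kg, balanced about this point; top face 49 mm above the desk. Pockets in its top hold the tags flush. Can be gripped across its 52 mm width at the middle: 60 mm of free space on either side, no bar within 27 mm of the middle
- tag0_mid (a point): centre of a loose stainless tag, 28 x 44 x 3 mm (44 along the jig's y), 29 g, lying in its pocket flush with the jig's top, 62 mm towards -y from the jig's middle
- tag1_mid (a point): centre of a loose stainless tag, 28 x 44 x 3 mm (44 along the jig's y), 29 g, lying in its pocket flush with the jig's top, at the jig's middle
- tag2_mid (a point): centre of a loose stainless tag, 28 x 44 x 3 mm (44 along the jig's y), 29 g, lying in its pocket flush with the jig's top, 62 mm towards +y from the jig's middle
- pocket0 (a point): centre of the jig's pocket for tag0 (pocket 29.5 x 45.5 x 3 mm deep, open at the top)
- pocket1 (a point): centre of the jig's pocket for tag1 (pocket 29.5 x 45.5 x 3 mm deep, open at the top)
- pocket2 (a point): centre of the jig's pocket for tag2 (pocket 29.5 x 45.5 x 3 mm deep, open at the top)
- chip0_mid (a point): centre (half-way up) of a loose white acrylic offcut, 10 mm thick, 11 g: a disc 33 mm across. It starts lying flat somewhere on the jig's top, all of it within 92 mm of the jig's middle along its length
- chip1_mid (a point): centre (half-way up) of a loose white acrylic offcut, 10 mm thick, 11 g: a 32 x 28 mm rectangle. It starts lying flat somewhere on the jig's top, all of it within 92 mm of the jig's middle along its length
- chip2_mid (a point): centre (half-way up) of a loose white acrylic offcut, 10 mm thick, 11 g: an L, 34 x 30 mm overall, this point at the middle of that outline. It starts lying flat somewhere on the jig's top, all of it within 92 mm of the jig's middle along its length
- chip3_mid (a point): centre (half-way up) of a loose white acrylic offcut, 10 mm thick, 11 g: a 30 x 26 mm rectangle. It starts lying flat somewhere on the jig's top, all of it within 92 mm of the jig's middle along its length
- scraper_grip (a point): middle of the scraper's grip, 40 mm above its underside. A loose black plastic block, 0.12 to 0.2 kg, standing on the desk left of the tray: flat foot 84 mm long (its x), 30 mm wide (y), 14 mm high; on it an upright grip 60 mm long (x), 18 mm thick (y), from 14 to 64 mm above the underside, to be pinched across its thickness from above. The foot's 84 mm sides scrape
- gauge: stepped white focus gauge, 12 x 36 mm, 36 mm high, standing on the tray's floor beside the jig; bystander, origin under its base
- tape: roll of clear tape lying flat, 90 mm across, 24 mm high; bystander, origin under its middle
- caliper: steel caliper lying along x, 210 mm long, 12 mm high; bystander, origin at its middle
- cleaner: white cleaner bottle, 60 mm across, 150 mm high; bystander, origin under its middle
- driver: screwdriver with a red handle lying roughly along x, about 30 mm high at most; bystander

How it is judged (in metres and radians):
On the way, in this order (a step that is already met when the one before it is completed fails the run):
1. the scraper is held in the fingers, lifted off the desk (contact force between scraper and the fingers above 1 N and height (world z) of scraper_grip above 0.06 m), for 0.1 s.
2. all four offcuts are off the jig and down in the tray, the scraper still held (all of step 1 and z of each of chip0_mid, chip1_mid, chip2_mid, chip3_mid in the frame of tray below 0.042 m and x of chip0_mid in the frame of tray between -0.098 and 0.098 m and y of chip0_mid in the frame of tray between -0.168 and 0.168 m and x of chip1_mid in the frame of tray between -0.098 and 0.098 m and y of chip1_mid in the frame of tray between -0.168 and 0.168 m and x of chip2_mid in the frame of tray between -0.098 and 0.098 m and y of chip2_mid in the frame of tray between -0.168 and 0.168 m and x of chip3_mid in the frame of tray between -0.098 and 0.098 m and y of chip3_mid in the frame of tray between -0.168 and 0.168 m), for 0.1 s.
3. the scraper stands upright on the desk, let go (height (world z) of scraper_grip between 0.034 and 0.046 m and angle between scraper_grip's own z axis and vertical below 0.1 rad and contact force between scraper and the fingers below 0.05 N and linear speed of scraper below 0.02 m/s), for 0.2 s.
At the end, for the whole second after the job is handed in: Only the fingers hold the jig, 60 to 150 mm above the bars, within 80 mm sideways of where it lay, tilt under 0.07 rad, under 20 mm/s and 0.1 rad/s; tags within 5 mm of their pocket centres; all four offcuts inside the tray; scraper released, standing upright on the desk (all of step 3 and z of jig_mid in the frame of tray between 0.0995 and 0.1895 m and horizontal distance between jig_mid and bay below 0.08 m and angle between jig_mid's own z axis and vertical below 0.07 rad and linear speed of jig below 0.02 m/s and angular speed of jig below 0.1 rad/s and contact force between jig and the fingers above 1 N and contact force between jig and tray below 0.05 N and contact force between jig and scraper below 0.05 N and distance between tag0_mid and pocket0 below 0.005 m and distance between tag1_mid and pocket1 below 0.005 m and distance between tag2_mid and pocket2 below 0.005 m and z of each of chip0_mid, chip1_mid, chip2_mid, chip3_mid in the frame of tray below 0.042 m and x of chip0_mid in the frame of tray between -0.098 and 0.098 m and y of chip0_mid in the frame of tray between -0.168 and 0.168 m and x of chip1_mid in the frame of tray between -0.098 and 0.098 m and y of chip1_mid in the frame of tray between -0.168 and 0.168 m and x of chip2_mid in the frame of tray between -0.098 and 0.098 m and y of chip2_mid in the frame of tray between -0.168 and 0.168 m and x of chip3_mid in the frame of tray between -0.098 and 0.098 m and y of chip3_mid in the frame of tray between -0.168 and 0.168 m); the arm keeps its last pose, push and grip.
It fails at once if the fingers push an offcut that is still on the jig ((contact force between chip0 and the fingers above 1 N and z of chip0_mid in the frame of jig_mid above 0.009 m) or (contact force between chip1 and the fingers above 1 N and z of chip1_mid in the frame of jig_mid above 0.009 m) or (contact force between chip2 and the fingers above 1 N and z of chip2_mid in the frame of jig_mid above 0.009 m) or (contact force between chip3 and the fingers above 1 N and z of chip3_mid in the frame of jig_mid above 0.009 m)).
It fails at once if the jig is tipped by more than 0.25 rad (angle between jig_mid's own z axis and vertical above 0.25 rad).
It fails at once if a tag leaves its pocket (distance between tag0_mid and pocket0 above 0.015 m or distance between tag1_mid and pocket1 above 0.015 m or distance between tag2_mid and pocket2 above 0.015 m).
It fails at once if a bystander is moved by more than 30 mm (distance of any of gauge, tape, caliper, cleaner, driver from where it was at the start of the episode above 0.03 m).
It also fails if it takes over 64 s, if anything falls off the work surface, if the arm or the gripper's body presses on something with over 40 N, if the wrist force passes 120 N, or if a joint passes its speed limit or range.

## Robot

A 6-joint arm with a two-finger parallel gripper is mounted at the origin on the work surface. World frame = base frame: x ahead of the robot, y to its left, z up, the work surface at z = 0. Lengths are in mm, angles in rad, forces in N, time in s.
With the tool pointing down it reaches from about 400 to 925 mm from the base axis. Payload 12.5 kg.
Tool frame: the origin (TCP) lies at the centre of the arm's flange, where the gripper is bolted on; the fingertips stand 190 mm ahead of it and the grasp point (between the pads) lies 171 mm ahead of it; z points along the fingers, y is the line along which they close (so a half turn about z gives the same grasp; the last joint's range is limited). The gripper opens to 95 mm and grips with 3 to 60 N. Pads are 20 mm wide; open, the fingers measure 119 mm over their backs; the gripper's body (75 mm by 180 mm) begins 59 mm behind the grasp point.
Start: joints at [1.017, 0.491, 1.559, -0, 1.092, -0.106], TCP at [270.592, 563.387, 404.761] pointing down, gripper open.
Joint ranges: [-3.1, 3.1], [-0.84, 2.19], [0.05, 2.79], [-1.13, 4.28], [0.06, 2.93], [-2.69, 2.69]. Speed limits (rad/s): [2.22, 2.22, 2.79, 3.14, 3.14, 3.14].

## Interface

Orientations are given as a unit quaternion [w, x, y, z].
In Python, from workcell import bot, capture, camera_info, boxes_of, silhouettes gives the robot as it stands.
- The arm moves only by the tool drive_tool, never from a script. Its argument "moves" is text: rows parted by semicolons, each of 4 numbers parted by spaces: the shift along the tool's x, y, z in m, then the turn about the tool's z in rad. In form: x y z twist; .... A call has 1 to 8 rows; each row is the pose to reach, as a shift and turn from the pose commanded when the call began, along the tool's axes at that moment; what a row does not reach only later rows make up. A row lasts 1/12 s, in which the tool goes at most 41.7 mm and 7.16 degrees, less where a joint would pass 70% of its speed; a pose out of reach is approached as far as the arm can. A call with a gripper value outside its range is refused whole. "gripper" is the opening, from -1 (shut) to 1 (fully open), set as the call begins (left out, the last holds). The fingers move at their own pace and stop on an object; "grip_force" is the grip in N (left out, the last holds). Time passes only in rows, so rows that repeat a pose let the fingers close. It gives the time, the measured TCP pose, the force, the opening and the grip force at its end, in the units of the state.
- bot.observe(): the state, without advancing time (a new reading comes with each control period).
- capture(name): name is "side" or "top" or "wrist"; returns the picture (400x640x3 uint8, red, green, blue); there is no depth.
- camera_info(name): a dict with "fx", "fy", "cx", "cy" (pixels), "k1" (the pictures are not rectified: a ray, as slopes to the right and down, at radius r is drawn at 1 + k1 r^2 times it, then the intrinsics apply), "rvec" (rotation vector, rad) and "tvec" (3), from world to camera coordinates, as OpenCV has them; the wrist camera has in their place "mount" (4x4, takes a point from camera to tool coordinates, whose origin is the TCP and whose axes are the flange's). Camera axes: x right, y down, z forward; pixel columns grow to the right and rows downward; lengths in mm; the calibration is good to about 2 mm. A picture is of the moment at which its call begins: read the wrist's pose just before it. camera_info takes no time and is no camera call.
- bot.finish_job(): hands the job in; it is judged then, once.
Trained networks look in the newest picture that a camera, given by its name, has taken for a name from the list of things; names that differ only in an ending like _2 or _b are one class to them, and where a whole thing is asked for, a point or a joint stands for the part that bears it (a point fixed in the world has none). Each returns a list of dicts, best first, with "p" (0 to 1); they miss things now and then, are a little off and sometimes report something else, mostly with a low value. They report only what shows in the picture. A call takes as long as a camera call.
- boxes_of(camera, target): "centre" ([column, row] as shares, 0 to 1, of the picture: columns of its width, rows of its height, amid what is visible of it).
- silhouettes(camera, target): "mask" (400x640 bool, what is visible of it) and "centre" ([column, row] as shares, 0 to 1, of the picture: columns of its width, rows of its height, amid what is visible of it).
The state is a dict: "time": time; "q": joint angles; "dq": joint speeds; "tau": joint torques, N m; "eef_pos": TCP position; "tool_rot": TCP orientation; "contact_force": force on the tool from outside, world axes, zero at the start; "torque": the same for the moment, N m; "opening": opening from 0.0 (shut) to 1.0 (fully open); "grip_force": force on a finger pad.
Only numpy, scipy, OpenCV 4.12 (cv2) and the standard library are available. Lean on these libraries where they do the work, as an engineer would, in place of code of your own. Each camera call takes 0.05 s, during which the arm holds its last target. There are 200 camera calls.

## Working session

There is one attempt and no reset: what is moved stays moved. The work goes in short steps, Python scripts to look and compute and a tool call to move; the robot and the scene stay as the last step left them, time stands still between calls to the robot, and variables do not carry over. Pictures are saved under pics/ and viewed, at most 10 in all, crops included, and the job is handed in when it is done.

Besides the shell and the picture viewer there is one more tool, called after "Emit:" as name(argument=value, ...) on one line, values as JSON. drive_tool: Moves the arm, as the interface text tells. Its arguments: {"type":"object","properties":{"moves":{"type":"string"},"gripper":{"type":"number"},"grip_force":{"type":"number"}},"required":["moves"]}

```bash
mkdir -p pics; ls
cat > h.py <<'E'
import numpy as np, cv2
from scipy.spatial.transform import Rotation as R
from workcell import bot, capture, camera_info, boxes_of, silhouettes
def ext(cam, st=None):
    i=camera_info(cam)
    if cam=="wrist":
        st=st or bot.observe(); q=st["tool_rot"]
        T=np.eye(4); T[:3,:3]=R.from_quat([q[1],q[2],q[3],q[0]]).as_matrix(); T[:3,3]=st["eef_pos"]
        return i, T@np.array(i["mount"])
    M=np.eye(4); M[:3,:3]=cv2.Rodrigues(np.array(i["rvec"],float))[0]; M[:3,3]=i["tvec"]
    return i, np.linalg.inv(M)
def px2w(cam,uv,z,st=None):
    "pixels (N,2) -> world xy at height z (mm)"
    i,T=ext(cam,st)
    K=np.array([[i["fx"],0,i["cx"]],[0,i["fy"],i["cy"]],[0,0,1.]])
    d=((np.atleast_2d(uv)-[i["cx"],i["cy"]])/[i["fx"],i["fy"]])
    s=d.copy()
    for _ in range(20): s=d/(1+i["k1"]*(s**2).sum(1,keepdims=True))
    v=np.c_[s,np.ones(len(s))]@T[:3,:3].T
    o=T[:3,3]; return (o+v*((z-o[2])/v[:,2])[:,None])[:,:2]
def w2px(cam,P,st=None):
    i,T=ext(cam,st); c=(np.atleast_2d(P)-T[:3,3])@T[:3,:3]
    s=c[:,:2]/c[:,2:]; s=s*(1+i["k1"]*(s**2).sum(1,keepdims=True))
    return s*[i["fx"],i["fy"]]+[i["cx"],i["cy"]]
def look(cam,name):
    im=capture(cam); cv2.imwrite(f"pics/{name}.png",im[:,:,::-1]); return im
def rect(mask,cam,z,st=None):
    m=mask.astype(np.uint8); c=max(cv2.findContours(m,0,2)[0],key=cv2.contourArea)[:,0,:].astype(float)
    w=px2w(cam,c,z,st).astype(np.float32); return cv2.minAreaRect(w)
E
python3 - <<'E'
from h import *
s=bot.observe(); print(s)
look("top","top0"); look("side","side0"); 
for c in ("top","side","wrist"): 
    i,T=ext(c,s); print(c,T.round(2).tolist())
for t,z in [("scraper_grip",64),("jig_mid",49),("tray",30),("chip0_mid",59),("chip1_mid",59),("chip2_mid",59),("chip3_mid",59),("gauge",46),("tag1_mid",49)]:
    for r in silhouettes("top",t)[:4]:
        k=rect(r["mask"],"top",z); u=np.array(r["centre"])*[640,400]
        print(t,round(r["p"],2),u.round(),px2w("top",u,z).round(),np.round(k[0]),np.round(k[1]),round(k[2],1))
E
```

```text
pics
{'time': 0.0, 'q': array([ 1.01739990e+00,  4.91555662e-01,  1.55942532e+00, -3.81575514e-06,
        1.09167211e+00, -1.05600932e-01]), 'dq': array([ 0.00105617, -0.00068057, -0.00155134,  0.00110679, -0.00147809,
        0.00095071]), 'tau': array([ 8.26389078e-04, -6.12633777e+01, -2.58181322e+01,  6.92211371e-02,
        4.81310394e-02, -1.47011528e-04]), 'eef_pos': array([270.579684  , 563.36618655, 404.1723628 ]), 'tool_rot': array([-1.69961743e-04,  2.22030868e-01,  9.75039493e-01, -5.02246258e-04]), 'contact_force': array([0.2562093 , 0.30169193, 0.11299866]), 'torque': array([-0.01657332,  0.00605075, -0.00365199]), 'grip_force': 0.0, 'opening': 0.9987947229177476}
top [[0.01, -1.0, 0.08, 400.64], [-1.0, -0.01, -0.01, 15.41], [0.01, -0.08, -1.0, 1512.89], [0.0, 0.0, 0.0, 1.0]]
side [[0.98, -0.16, 0.12, 357.76], [-0.2, -0.74, 0.64, -845.63], [-0.02, -0.65, -0.76, 1089.19], [0.0, 0.0, 0.0, 1.0]]
wrist [[0.43, 0.87, 0.22, 208.09], [0.9, -0.42, -0.11, 592.04], [-0.0, 0.24, -0.97, 384.52], [0.0, 0.0, 0.0, 1.0]]
scraper_grip 0.75 [214. 199.] [[508. 366.]] [500. 363.] [84. 32.] 35.3
jig_mid 0.97 [326. 187.] [[553. -29.]] [574. -28.] [ 57. 162.] 4.8
tray 0.88 [340. 189.] [[550. -79.]] [574. -71.] [221. 339.] 3.0
chip0_mid 0.41 [349. 178.] [[ 586. -110.]] [ 575. -115.] [25. 30.] 45.5
chip3_mid 0.61 [174. 231.] [[390. 508.]] [426. 519.] [ 52. 198.] 84.4
gauge 0.53 [229. 151.] [[681. 322.]] [685. 316.] [39. 80.] 52.0
tag1_mid 0.43 [329. 182.] [[572. -40.]] [575. -48.] [18. 11.] 0.4
```

View pics/top0.png

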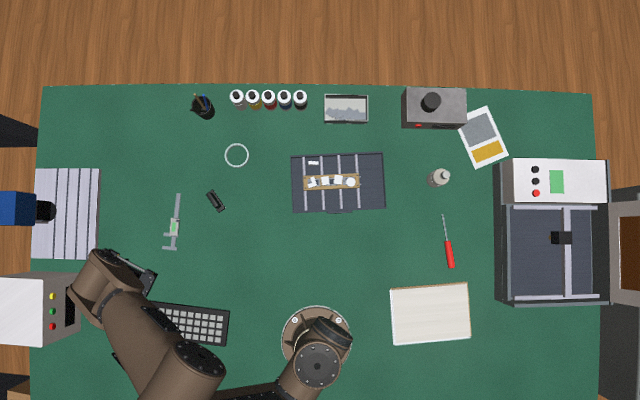

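View pics/side0.png

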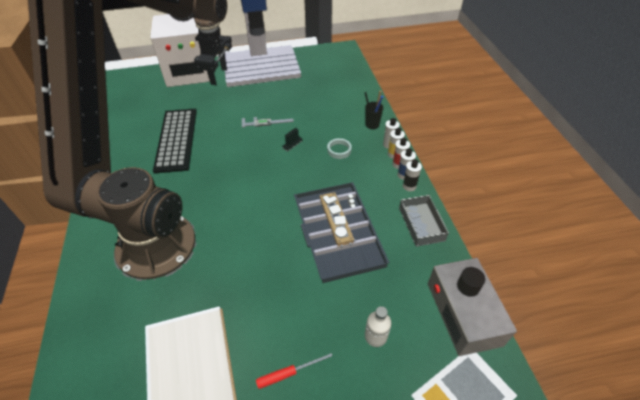

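The top view shows the scraper at about (215,200), the jig with four white chips at (312–351,182), and the gauge at (313,162), on the jig's far (+x) side. The open end of the tray is on the right, towards world -y. The side view agrees. I'll move over the scraper to look closer.

Emit:
drive_tool(moves="-0.294 -0.08 0.05 -1.0;-0.294 -0.08 0.05 -1.0;-0.294 -0.08 0.05 -1.0;-0.294 -0.08 0.05 -1.0;-0.294 -0.08 0.05 -1.0;-0.294 -0.08 0.05 -1.0;-0.294 -0.08 0.05 -1.0;-0.294 -0.08 0.05 -1.0", gripper=1)

```text
time: 1.22
eef_pos: [502.9, 361.9, 354.3]
tool_rot: [0.0, -0.255, 0.967, -0.0]
contact_force: [0.1, 0.7, 0.2]
opening: 1.001
grip_force: 0.0
```

Emit:
drive_tool(moves="0 0 0 0;0 0 0 0;0 0 0 0;0 0 0 0")

```text
time: 1.55
eef_pos: [500.2, 364.8, 355.0]
tool_rot: [0.0, -0.253, 0.968, 0.0]
contact_force: [-0.1, 0.4, -0.3]
opening: 1.002
grip_force: 0.0
```

```bash
cat >> h.py <<'E'
def rel(x,y,z,ty):
    "move rows values to reach TCP x,y,z (mm) with tool y at world angle ty deg"
    s=bot.observe(); q=s["tool_rot"]; M=R.from_quat([q[1],q[2],q[3],q[0]]).as_matrix()
    d=M.T@(np.array([x,y,z])-s["eef_pos"])/1000; a=np.degrees(np.arctan2(M[1,1],M[0,1]))
    tw=-(ty-a+180)%360-180 if False else -((ty-a+180)%360-180)
    print("rel",d.round(4),"twist",round(np.radians(tw),4),"| pos",s["eef_pos"].round(1),"ty",round(a,2),"t",round(s["time"],2),"q6",round(s["q"][5],2), "tilt",M[:2,2].round(4))
E
python3 - <<'E'
from h import *
s=bot.observe(); im=look("wrist","w1")
for r in silhouettes("wrist","scraper_grip")[:2]:
    print(r["p"],np.array(r["centre"])*[640,400]); 
    for z in (14,64,39): print(z,rect(r["mask"],"wrist",z,s))
    cv2.imwrite("pics/w1m.png",np.hstack([im[:,:,::-1],]))
rel(500,363,300,126)
E
```

```text
0.66 [329.984 192.6  ]
14 ((504.1741943359375, 375.318115234375), (90.13786315917969, 30.854001998901367), 36.820343017578125)
64 ((494.13934326171875, 368.4371337890625), (76.11299133300781, 26.053354263305664), 36.82034683227539)
39 ((499.15673828125, 371.87762451171875), (83.12541198730469, 28.453710556030273), 36.820343017578125)
rel [ 0.001  -0.0016  0.0551] twist -0.1163 | pos [500.1 364.9 355.1] ty 119.34 t 1.65 q6 -1.56 tilt [0.0004 0.0004]
```

View pics/w1.png

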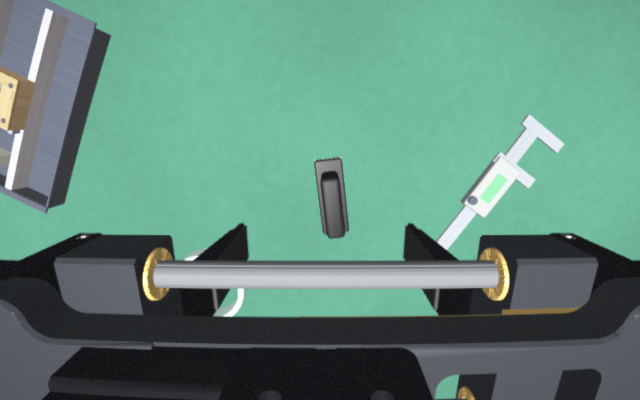

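The wrist view shows the scraper upright at about (331,197). I'll fit its shape to the mask.

```bash
cat >> h.py <<'E'
from scipy.optimize import minimize
def boxpts(lx,ly,z0,z1): return np.array([[a*lx/2,b*ly/2,z] for a in(-1,1) for b in(-1,1) for z in(z0,z1)])
def fit(mask,cam,boxes,p0,st):
    def draw(p):
        c,s=np.cos(p[2]),np.sin(p[2]); m=np.zeros((1600,2560),np.uint8)
        for b in boxes:
            P=np.c_[b[:,:2]@np.array([[c,s],[-s,c]])+p[:2],b[:,2]]
            h=cv2.convexHull((w2px(cam,P,st)*4).astype(np.int32)); cv2.fillConvexPoly(m,h,1)
        return m>0
    M=cv2.resize(mask.astype(np.uint8),(2560,1600),interpolation=cv2.INTER_LINEAR)>0
    f=lambda p:-(draw(p)&M).sum()/(draw(p)|M).sum()
    p0=np.array(p0,float); sim=np.vstack([p0,p0+[8,0,0],p0+[0,8,0],p0+[0,0,.15]])
    r=minimize(f,p0,method="Nelder-Mead",options=dict(initial_simplex=sim,xatol=.02,fatol=1e-4)); return r.x,r.fun
SCR=[boxpts(84,30,0,14),boxpts(60,18,14,64)]
E
python3 - <<'E'
from h import *
s=bot.observe(); capture("wrist")
r=silhouettes("wrist","scraper_grip")[0]
x,f=fit(r["mask"],"wrist",SCR,[500,370,np.radians(37)],s); a=np.degrees(x[2]); print(x[:2],a,f)
rel(x[0],x[1],213,a+90)
E
```

```text
[501.47120976 373.81497954] 35.60579949781018 -0.9337105672655255
rel [-0.0054  0.0073  0.142 ] twist -0.1093 | pos [500.3 364.7 355. ] ty 119.34 t 1.75 q6 -1.56 tilt [0.0003 0.0003]
```

Emit:
drive_tool(moves="-0.005 0.007 0.03 -0.109;-0.005 0.007 0.06 -0.109;-0.005 0.007 0.09 -0.109;-0.005 0.007 0.09 -0.109;-0.005 0.007 0.09 -0.109")

```text
time: 2.17
eef_pos: [501.7, 372.9, 264.2]
tool_rot: [-0.001, -0.305, 0.952, -0.0]
contact_force: [0.4, -0.9, 0.0]
opening: 1.0
grip_force: 0.0
```

Run:
```python
from h import *
s=bot.observe(); look("wrist","w2")
r=silhouettes("wrist","scraper_grip")[0]
x,f=fit(r["mask"],"wrist",SCR,[501,373,np.radians(36)],s); a=np.degrees(x[2]); print(x[:2],a,f)
rel(x[0],x[1],213,a+90)
```

```text
[502.04014963 373.92574672] 35.37696007896478 -0.8129035994555932
rel [-0.0003  0.0008  0.0535] twist 0.0031 | pos [502.2 373.  266.5] ty 125.56 t 2.27 q6 -1.66 tilt [0.0018 0.0012]
```

Emit:
drive_tool(moves="0 0.001 0.03 0;0 0.001 0.053 0;0 0.001 0.053 0;0 0.001 0.053 0;0 0.001 0.053 0")

```text
time: 2.68
eef_pos: [501.8, 373.7, 213.9]
tool_rot: [0.001, -0.305, 0.952, 0.0]
contact_force: [0.1, -0.1, 0.6]
opening: 0.997
grip_force: 0.0
```

Emit:
drive_tool(moves="0 0 0 0;0 0 0 0;0 0 0 0;0 0 0 0;0 0 0 0;0 0 0 0;0 0 0 0;0 0 0 0", gripper=-1, grip_force=30)

```text
time: 3.35
eef_pos: [501.3, 373.4, 211.7]
tool_rot: [-0.0, -0.305, 0.952, 0.0]
contact_force: [-0.3, -0.4, 0.7]
opening: 0.498
grip_force: 0.0
```

Emit:
drive_tool(moves="0 0 0 0;0 0 0 0;0 0 0 0;0 0 0 0;0 0 0 0;0 0 0 0;0 0 0 0;0 0 0 0")

```text
time: 4.02
eef_pos: [501.3, 373.4, 211.7]
tool_rot: [-0.0, -0.305, 0.952, 0.0]
contact_force: [0.2, -0.4, -0.8]
opening: 0.191
grip_force: 30.0
```

Run:
```python
from h import *
s=bot.observe(); rel(560,150,400,90); print(s["opening"],s["grip_force"],s["contact_force"])
```

```text
rel [ 0.0821 -0.2158 -0.1883] twist 0.6204 | pos [501.3 373.4 211.7] ty 125.55 t 4.02 q6 -1.66 tilt [-0.  0.]
0.19073481593234307 29.996110796928406 [ 0.18182346 -0.39464596 -0.84824781]
```

Emit:
drive_tool(moves="0 0 -0.03 0;0 0 -0.07 0;0.02 -0.04 -0.11 0.1;0.03 -0.08 -0.14 0.2;0.045 -0.12 -0.17 0.3;0.06 -0.155 -0.19 0.4;0.075 -0.19 -0.21 0.5;0.09 -0.225 -0.218 0.62")

```text
time: 4.68
eef_pos: [551.3, 169.9, 418.6]
tool_rot: [0.001, 0.002, 1.0, 0.0]
contact_force: [0.8, -0.3, -1.6]
opening: 0.188
grip_force: 30.0
```

Run:
```python
from h import *
rel(610,-40,430,90)
```

```text
rel [-0.0595 -0.2097 -0.0114] twist -0.0037 | pos [551.3 169.9 418.6] ty 89.79 t 4.68 q6 -1.38 tilt [0.0015 0.0005]
```

Emit:
drive_tool(moves="-0.05 -0.2 0 0;-0.05 -0.2 0 0;-0.05 -0.2 0 0;-0.05 -0.2 0 0;-0.05 -0.2 0 0;-0.05 -0.2 0 0;-0.05 -0.2 0 0;-0.05 -0.2 0 0")

```text
time: 5.35
eef_pos: [601.3, -28.7, 416.4]
tool_rot: [-0.0, 0.0, 1.0, 0.0]
contact_force: [-0.4, -1.0, -2.4]
opening: 0.182
grip_force: 30.0
```

Run:
```python
from h import *
s=bot.observe(); im=look("wrist","w3"); print(s["eef_pos"],s["contact_force"])
for t,z in [("tray",30),("jig_mid",49),("chip0_mid",59),("chip1_mid",59),("chip2_mid",59),("chip3_mid",59),("gauge",46)]:
    for r in silhouettes("wrist",t)[:2]:
        k=rect(r["mask"],"wrist",z,s); u=np.array(r["centre"])*[640,400]
        print(t,round(r["p"],2),u.round(),px2w("wrist",u,z,s).round(),np.round(k[0]),np.round(k[1]),round(k[2],1))
```

```text
[601.26035384 -28.65261157 416.37175804] [-0.4127816  -1.01430993 -2.38257742]
tray 0.76 [272. 133.] [[539. -94.]] [571. -74.] [217. 343.] 4.1
jig_mid 0.87 [314. 151.] [[559. -42.]] [574. -47.] [ 53. 200.] 3.4
jig_mid 0.72 [276. 131.] [[536. -85.]] [569. -72.] [207. 327.] 4.3
chip0_mid 0.98 [248. 163.] [[ 572. -116.]] [ 572. -115.] [33. 35.] 24.5
chip1_mid 0.62 [288. 170.] [[580. -71.]] [581. -71.] [30. 34.] 81.8
chip1_mid 0.52 [309. 160.] [[568. -48.]] [571. -49.] [36. 23.] 89.9
chip2_mid 0.61 [366. 157.] [[565.  16.]] [570.  23.] [36. 30.] 18.8
chip2_mid 0.52 [313. 147.] [[554. -43.]] [573. -46.] [ 51. 194.] 3.5
chip3_mid 0.94 [325. 162.] [[571. -29.]] [572. -26.] [22. 27.] 0.6
gauge 0.58 [366. 215.] [[637.  20.]] [638.  18.] [22. 34.] 8.8
gauge 0.52 [287. 168.] [[580. -74.]] [582. -72.] [31. 34.] 81.5
```

View pics/w3.png

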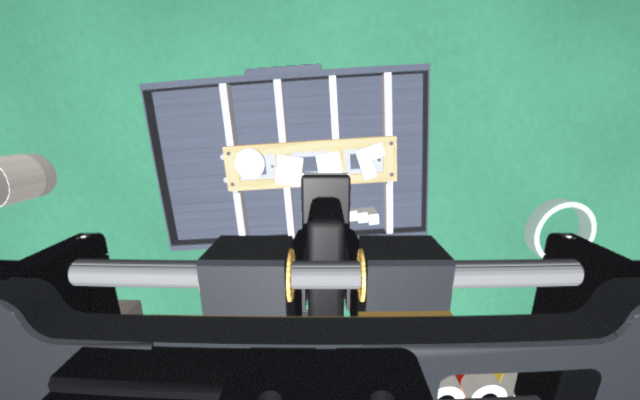

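The wrist view shows the jig from column 223 to 397, with the disc at (248,163), two rectangles at (288,170) and (327,162), and the L at (370,158). The gauge is at (364,216) and all the chips are left of column 387. I'll scrape along the jig towards -y, against the stop pins, starting just past its +y end.

Emit:
drive_tool(moves="0.017 0.04 0 -0.03;0.034 0.08 0 -0.059;0.034 0.0965 0.03 -0.059;0.034 0.0965 0.06 -0.059;0.034 0.0965 0.09 -0.059;0.034 0.0965 0.12 -0.059;0.034 0.0965 0.12 -0.059;0.034 0.0965 0.12 -0.059")

```text
time: 6.42
eef_pos: [567.5, 68.0, 296.3]
tool_rot: [-0.001, -0.03, 1.0, 0.0]
contact_force: [-1.1, 0.0, -2.0]
opening: 0.192
grip_force: 30.0
```

Run:
```python
from h import *
s=bot.observe();look("side","s1")
rel(567.2,67.8,264,93.4); print(s["contact_force"])
cv2.imwrite("pics/s1c.png",cv2.resize(cv2.imread("pics/s1.png")[140:300,260:420],None,fx=3.5,fy=3.5))
```

```text
rel [ 0.0007 -0.0001  0.0336] twist 0.0002 | pos [567.8  67.9 297.6] ty 93.41 t 6.47 q6 -1.63 tilt [0.0004 0.0001]
[-1.05513809  0.0407     -1.99266735]
```

View pics/s1c.png

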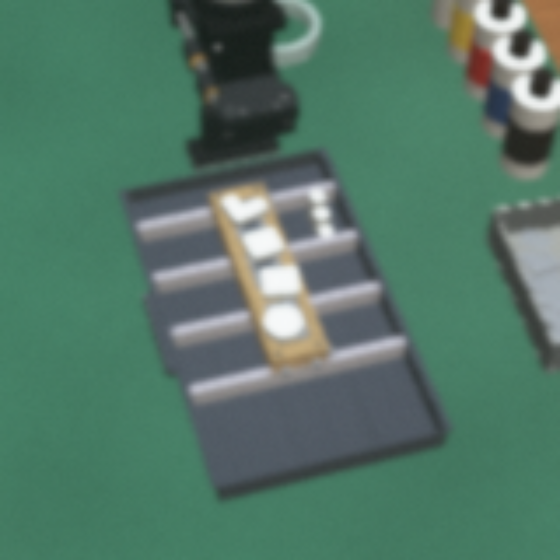

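The side crop shows the scraper level beyond the jig's +y end, with all four chips still on top. I'll lower it now.

Emit:
drive_tool(moves="0 0 0.015 0;0 0 0.033 0;0 0 0.033 0;0 0 0.033 0;0 0 0.033 0")

```text
time: 6.88
eef_pos: [567.9, 67.8, 265.6]
tool_rot: [0.001, -0.03, 1.0, 0.0]
contact_force: [0.1, -0.9, -1.2]
opening: 0.188
grip_force: 30.0
```

Emit:
drive_tool(moves="0 -0.006 0.001 0;0 -0.014 0.001 0;0 -0.022 0.001 0;0 -0.03 0.001 0;0 -0.038 0.001 0;0 -0.046 0.001 0;0 -0.054 0.001 0;0 -0.062 0.001 0")

```text
time: 7.55
eef_pos: [571.1, 5.0, 262.7]
tool_rot: [-0.0, -0.03, 1.0, 0.0]
contact_force: [0.5, -0.6, -1.6]
opening: 0.187
grip_force: 30.0
```

Emit:
drive_tool(moves="0 -0.008 0 0;0 -0.016 0 0;0 -0.024 0 0;0 -0.032 0 0;0 -0.04 0 0;0 -0.048 0 0;0 -0.056 0 0;0 -0.064 0 0")

```text
time: 8.22
eef_pos: [574.9, -58.7, 262.7]
tool_rot: [0.0, -0.03, 1.0, 0.0]
contact_force: [0.5, 0.2, -1.6]
opening: 0.188
grip_force: 30.0
```

Run:
```python
from h import *
s=bot.observe();look("side","s2"); print(s["eef_pos"],s["contact_force"])
cv2.imwrite("pics/s2c.png",cv2.resize(cv2.imread("pics/s2.png")[140:300,260:420],None,fx=3.5,fy=3.5))
```

```text
[574.93630374 -58.74308156 262.70241086] [ 0.4739392   0.19118672 -1.64808408]
```

View pics/s2c.png

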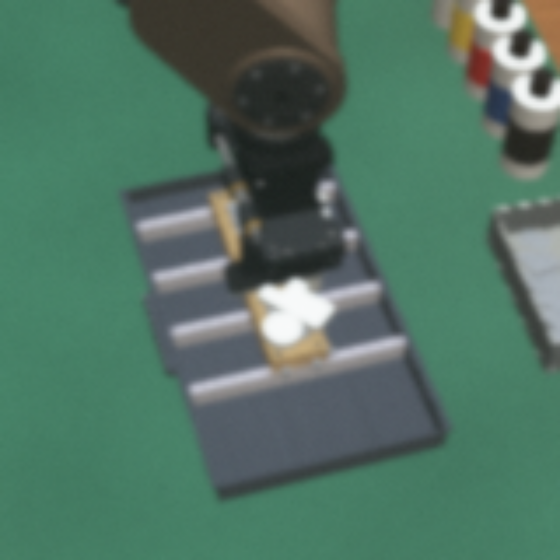

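The chips are bunching ahead of the scraper and one overhangs the far side. The jig hasn't moved, so I'll carry on.

Emit:
drive_tool(moves="0 -0.007 0 0;0 -0.014 0 0;0 -0.021 0 0;0 -0.028 0 0;0 -0.035 0 0;0 -0.042 0 0;0 -0.049 0 0;0 -0.056 0 0")

```text
time: 8.93
eef_pos: [578.3, -114.6, 262.7]
tool_rot: [0.0, -0.03, 1.0, 0.0]
contact_force: [1.1, -0.2, -1.7]
opening: 0.187
grip_force: 30.0
```

Emit:
drive_tool(moves="0 -0.007 0 0;0 -0.014 0 0;0 -0.021 0 0;0 -0.028 0 0;0 -0.035 0 0;0 -0.042 0 0;0 -0.05 0 0;0 -0.058 0 0")

```text
time: 9.6
eef_pos: [581.7, -172.5, 262.7]
tool_rot: [0.0, -0.03, 1.0, 0.0]
contact_force: [0.4, -0.7, -2.5]
opening: 0.185
grip_force: 30.0
```

Emit:
drive_tool(moves="0 -0.005 0 0;0 -0.01 0 0;0 -0.015 0 0;0 -0.015 0 0;0 -0.015 -0.03 0;0 -0.015 -0.06 0;0 -0.015 -0.09 0;0 -0.015 -0.12 0")

```text
time: 10.27
eef_pos: [582.4, -186.5, 384.0]
tool_rot: [-0.0, -0.03, 1.0, 0.0]
contact_force: [0.3, -0.3, -1.7]
opening: 0.188
grip_force: 30.0
```

Emit:
drive_tool(moves="-0.02 0.03 -0.03 0;-0.04 0.06 -0.03 0;-0.04 0.09 -0.03 0;-0.04 0.12 -0.03 0;-0.04 0.12 -0.03 0;-0.04 0.12 -0.03 0;-0.04 0.12 -0.03 0;-0.04 0.12 -0.03 0")

```text
time: 10.93
eef_pos: [615.4, -65.3, 412.6]
tool_rot: [-0.0, -0.029, 1.0, -0.0]
contact_force: [-0.7, 0.2, -2.6]
opening: 0.189
grip_force: 30.0
```

Run:
```python
from h import *
s=bot.observe();look("wrist","w4"); print(s["eef_pos"],s["contact_force"])
for t,z in [("jig_mid",49),("chip0_mid",20),("chip1_mid",20),("chip2_mid",20),("chip3_mid",20),("gauge",46)]:
    for r in silhouettes("wrist",t)[:2]:
        k=rect(r["mask"],"wrist",z,s); u=np.array(r["centre"])*[640,400]
        print(t,round(r["p"],2),u.round(),px2w("wrist",u,z,s).round(),np.round(k[0]),np.round(k[1]),round(k[2],1))
```

```text
[615.35892809 -65.28165217 412.62431567] [-0.65045846  0.19027137 -2.59939192]
jig_mid 0.59 [348. 140.] [[560. -44.]] [574. -47.] [ 52. 201.] 3.4
jig_mid 0.48 [597. 216.] [[631. 277.]] [642. 269.] [100.  48.] 78.3
chip0_mid 0.77 [234. 128.] [[ 555. -181.]] [ 553. -180.] [33. 29.] 77.9
chip0_mid 0.66 [316. 121.] [[540. -82.]] [572. -73.] [224. 351.] 3.6
chip1_mid 0.7 [232. 174.] [[ 611. -185.]] [ 610. -181.] [28. 34.] 3.3
chip2_mid 0.97 [232. 152.] [[ 584. -184.]] [ 588. -184.] [33. 37.] 61.8
gauge 0.73 [393. 208.] [[637.  16.]] [639.  14.] [19. 41.] 3.4
gauge 0.61 [325. 220.] [[656. -64.]] [654. -64.] [110.  59.] 2.0
```

View pics/w4.png

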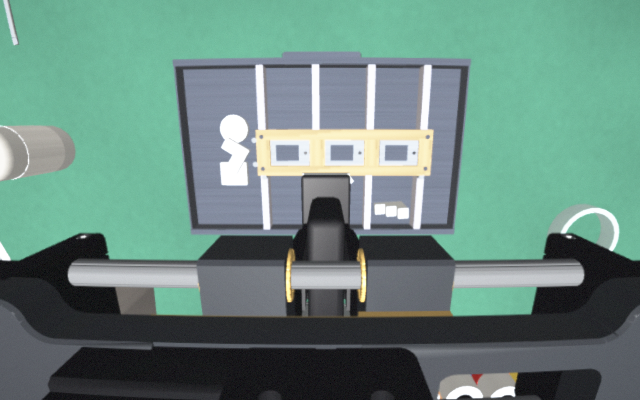

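Three chips lie past the -y end at about (234,128), (235,150) and (233,174). The tags are all in their pockets and the gauge hasn't moved. The fourth chip is mostly hidden by the scraper at about (350,180), so I'll shift sideways to see it.

Emit:
drive_tool(moves="-0.03 0.04 0 0;-0.03 0.08 0 0;-0.03 0.1 0 0;-0.03 0.1 0 0;-0.03 0.1 0 0;-0.03 0.1 0 0")

```text
time: 11.78
eef_pos: [639.4, 36.7, 412.7]
tool_rot: [-0.0, -0.03, 1.0, -0.0]
contact_force: [0.7, -0.3, -0.4]
opening: 0.186
grip_force: 30.0
```

Run:
```python
from h import *
s=bot.observe();look("wrist","w5"); print(s["eef_pos"],s["contact_force"])
print("jig mid px",w2px("wrist",[[574,-47,49]],s))
for r in silhouettes("wrist","chip3_mid")[:3]:
  for z in (20,40): print(r["p"],np.array(r["centre"])*[640,400],z,rect(r["mask"],"wrist",z,s))
cv2.imwrite("pics/w5c.png",cv2.resize(cv2.imread("pics/w5.png")[40:260,140:420],None,fx=2.7,fy=2.7,interpolation=cv2.INTER_CUBIC))
rel(501.5,373.7,330,125.5)
```

```text
[639.37071498  36.68753595 412.66663471] [ 0.65902274 -0.34975781 -0.40803137]
jig mid px [[255.03240336 125.76685062]]
0.72 [260.48 159.68] 20 ((613.4686889648438, -49.34418487548828), (12.168139457702637, 33.08650588989258), 40.45766067504883)
0.72 [260.48 159.68] 40 ((611.1563720703125, -44.979801177978516), (11.515700340270996, 31.312467575073242), 40.457889556884766)
0.38 [306.304 127.92 ] 20 ((570.3814697265625, 12.596906661987305), (29.57744789123535, 47.005313873291016), 3.3624372482299805)
0.38 [306.304 127.92 ] 40 ((570.37939453125, 13.640185356140137), (27.991533279418945, 44.485023498535156), 3.3624045848846436)
rel [0.118  0.3452 0.0827] twist -0.5613 | pos [639.4  36.  412.7] ty 93.34 t 11.88 q6 -1.68 tilt [ 0.0001 -0.0001]
```

View pics/w5c.png

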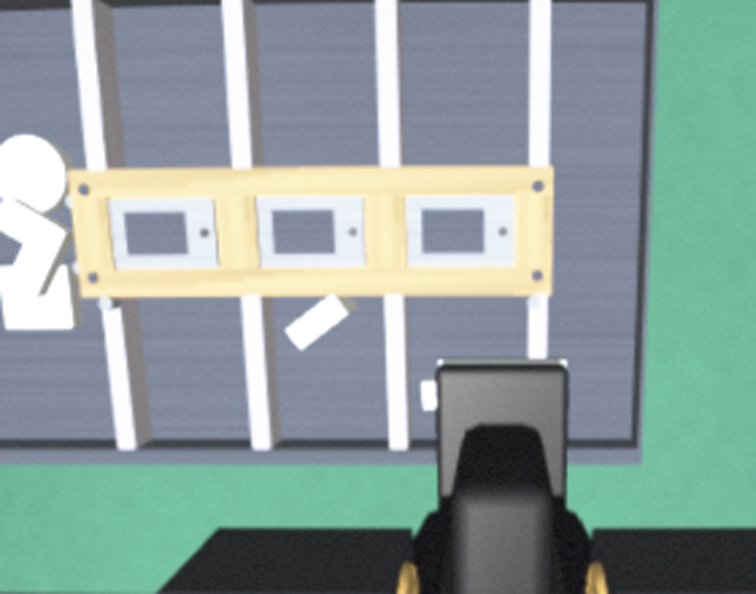

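The fourth chip is standing on edge beside the jig's middle on the +x side, at crop (318,322), just where a finger has to go. I'll put the scraper back first and then nudge that chip aside with closed fingers, which is allowed now that it's off the jig.

Emit:
drive_tool(moves="0.014 0.04 0 -0.07;0.028 0.08 0 -0.14;0.042 0.12 0 -0.21;0.056 0.16 0 -0.28;0.07 0.2 0.02 -0.35;0.084 0.24 0.04 -0.42;0.098 0.28 0.06 -0.49;0.111 0.32 0.08 -0.56")

```text
time: 12.55
eef_pos: [516.8, 331.0, 342.2]
tool_rot: [0.0, -0.306, 0.952, 0.0]
contact_force: [0.6, 0.0, -2.1]
opening: 0.19
grip_force: 30.0
```

Emit:
drive_tool(moves="0 0.02 0.02 0;0 0.02 0.05 0;0 0.02 0.08 0;0 0.02 0.08 0;0 0.02 0.08 0;0 0.02 0.08 0")

```text
time: 13.05
eef_pos: [506.6, 346.3, 264.1]
tool_rot: [0.001, -0.304, 0.953, 0.0]
contact_force: [-0.3, -0.2, -1.1]
opening: 0.187
grip_force: 30.0
```

Run:
```python
from h import *
rel(501.5,373.7,212,125.5)
```

```text
rel [-0.0116  0.0253  0.0521] twist -0.0015 | pos [506.6 346.3 264.1] ty 125.42 t 13.05 q6 -1.7 tilt [0.0015 0.0008]
```

Emit:
drive_tool(moves="-0.0115 0.025 0 0;-0.0115 0.025 0.02 0;-0.0115 0.025 0.04 0;-0.0115 0.025 0.046 0;-0.0115 0.025 0.049 0;-0.0115 0.025 0.051 0;-0.0115 0.025 0.052 0;-0.0115 0.025 0.052 0")

```text
time: 13.72
eef_pos: [501.0, 373.8, 211.8]
tool_rot: [0.001, -0.305, 0.952, 0.0]
contact_force: [0.7, 0.4, -1.2]
opening: 0.189
grip_force: 30.0
```

Emit:
drive_tool(moves="0 0 0 0;0 0 0 0;0 0 0 0;0 0 0 0")

```text
time: 14.05
eef_pos: [500.9, 373.8, 211.7]
tool_rot: [0.001, -0.305, 0.952, 0.0]
contact_force: [2.1, -2.6, 7.2]
opening: 0.185
grip_force: 30.0
```

Emit:
drive_tool(moves="0 0 0 0;0 0 0 0;0 0 0 0;0 0 0 0;0 0 0 0;0 0 0 0;0 0 0 0;0 0 0 0", gripper=1)

```text
time: 14.72
eef_pos: [500.5, 373.8, 210.6]
tool_rot: [0.0, -0.305, 0.952, 0.0]
contact_force: [-0.1, 0.1, -0.1]
opening: 0.691
grip_force: 0.0
```

Emit:
drive_tool(moves="0 0 0 0;0 0 0 0;0 0 0 0;0 0 0 0;0 0 -0.03 0;0 0 -0.06 0;0 0 -0.1 0;0 0 -0.14 0")

```text
time: 15.38
eef_pos: [500.3, 373.7, 351.7]
tool_rot: [-0.001, -0.305, 0.952, -0.0]
contact_force: [0.3, -0.6, 0.1]
opening: 1.001
grip_force: 0.0
```

Run:
```python
from h import *
s=bot.observe(); capture("wrist"); print(s["opening"])
r=silhouettes("wrist","scraper_grip")[0]
x,f=fit(r["mask"],"wrist",SCR,[501,373,np.radians(36)],s); print(x[:2],np.degrees(x[2]),f)
J=np.array([574,-47.]); e=np.array([-np.sin(np.radians(3.4)),np.cos(np.radians(3.4))]); n=np.array([e[1],-e[0]])
p=J+38*n+(-22+40)*e; print("push start",p)
rel(p[0],p[1],330,3.4)
```

```text
1.0013511168795677
[502.64344598 376.18268518] 35.19301697094709 -0.928894978190359
push start [610.86559874 -26.7780409 ]
rel [ 0.1436 -0.3902  0.0259] twist 2.131 | pos [501.  374.2 357. ] ty 125.49 t 15.48 q6 -1.65 tilt [0.0087 0.0052]
```

The scraper is back and standing upright. I'll close the fingers and travel to the spot for the nudge.

Emit:
drive_tool(moves="0.014 -0.038 0 0.12;0.028 -0.076 0 0.24;0.042 -0.114 0 0.36;0.056 -0.152 0 0.48;0.07 -0.19 0 0.6;0.084 -0.228 0 0.72;0.098 -0.266 0 0.84;0.11 -0.3 0 0.96", gripper=-1)

```text
time: 16.15
eef_pos: [585.3, 63.3, 350.1]
tool_rot: [-0.0, 0.173, 0.985, -0.0]
contact_force: [0.5, 0.7, -0.0]
opening: 0.494
grip_force: 0.0
```

Emit:
drive_tool(moves="0 0 0 0.12;0 0 0 0.24;0 0 0 0.36;0 0 0 0.48;0 0 0 0.6;0 0 0 0.72;0 0 0 0.84;0 0 0 0.96")

```text
time: 16.82
eef_pos: [585.0, 65.7, 350.0]
tool_rot: [-0.0, 0.608, 0.794, -0.0]
contact_force: [0.5, 0.4, 0.6]
opening: 0.007
grip_force: 0.0
```

```bash
cat >> h.py <<'E'
J=np.array([574,-47.]); e=np.array([-np.sin(np.radians(3.4)),np.cos(np.radians(3.4))]); n=np.array([e[1],-e[0]])
E
python3 - <<'E'
from h import *
p=J+44*n+28*e; print(p, bot.observe()["opening"])
rel(p[0],p[1],260,3.4)
E
```

```text
[616.26197397 -16.43980438] 0.007256287281628862
rel [-0.0874  0.0088  0.0899] twist 0.2049 | pos [585.   65.7 350. ] ty 15.14 t 16.82 q6 -0.26 tilt [-0.0007  0.0001]
```

Emit:
drive_tool(moves="-0.03 0.003 0 0.1;-0.06 0.006 0 0.205;-0.0875 0.009 0.03 0.205;-0.0875 0.009 0.06 0.205;-0.0875 0.009 0.09 0.205;-0.0875 0.009 0.09 0.205;-0.0875 0.009 0.09 0.205;-0.0875 0.009 0.09 0.205")

```text
time: 17.48
eef_pos: [617.5, -16.0, 261.8]
tool_rot: [0.0, 0.684, 0.73, 0.0]
contact_force: [0.5, -0.4, 0.8]
opening: 0.008
grip_force: 0.0
```

Run:
```python
from h import *
p=J+44*n+28*e
s=bot.observe(); im=look("wrist","w6")
for r in silhouettes("wrist","chip3_mid")[:2]: print(r["p"],rect(r["mask"],"wrist",36,s))
rel(p[0],p[1],222,3.4)
cv2.imwrite("pics/w6c.png",im[:,:,::-1])
```

```text
0.41 ((642.5530395507812, 19.507108688354492), (15.850918769836426, 34.575096130371094), 6.055877685546875)
rel [-0.0004 -0.0014  0.0405] twist 0.0064 | pos [617.5 -15.9 262.5] ty 3.76 t 17.58 q6 -0.2 tilt [ 0.0028 -0.0003]
```

View pics/w6.png

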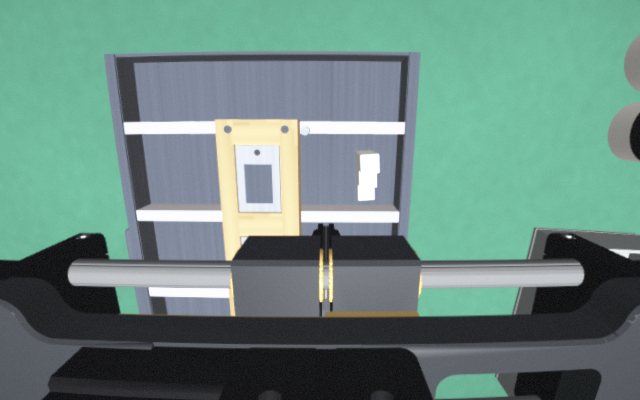

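The wrist view shows the gauge at (367,176) and the jig's right edge at column 300. The closed fingers, at column 325, clear both. I'll lower and nudge towards -y.

Emit:
drive_tool(moves="0 0 0.02 0;0 0 0.038 0;0 0 0.038 0;0 0 0.038 0;-0.008 0 0.038 0;-0.016 0 0.038 0;-0.024 0 0.038 0;-0.03 0 0.038 0")

```text
time: 18.25
eef_pos: [619.3, -47.5, 223.4]
tool_rot: [0.001, 0.684, 0.73, 0.0]
contact_force: [-0.5, -0.1, 0.3]
opening: 0.004
grip_force: 0.0
```

Emit:
drive_tool(moves="-0.006 0 0 0;-0.012 0 0 0;-0.018 0 0 0;-0.022 0 0 0;-0.022 0 -0.03 0;-0.022 0 -0.06 0;-0.022 0 -0.1 0;-0.022 0 -0.14 0")

```text
time: 18.92
eef_pos: [620.3, -68.3, 363.6]
tool_rot: [-0.001, 0.684, 0.73, -0.0]
contact_force: [0.3, 0.1, 0.5]
opening: 0.005
grip_force: 0.0
```

Run:
```python
from h import *
p=J+60*n-95*e
rel(p[0],p[1],400,3.4); print(bot.observe()["contact_force"])
```

```text
rel [-0.0711  0.0145 -0.0364] twist 0.0058 | pos [620.3 -68.3 363.6] ty 3.73 t 18.92 q6 -0.28 tilt [-0.0016  0.0005]
[0.34889187 0.13200135 0.53816715]
```

Emit:
drive_tool(moves="-0.035 0 -0.02 0;-0.07 0 -0.03 0;-0.07 0 -0.03 0;-0.07 0 -0.03 0;-0.07 0 -0.03 0;-0.07 0 -0.03 0", gripper=1)

```text
time: 19.42
eef_pos: [625.0, -137.2, 391.8]
tool_rot: [-0.001, 0.683, 0.73, -0.0]
contact_force: [-1.7, -0.4, 0.6]
opening: 0.37
grip_force: 0.0
```

Run:
```python
from h import *
s=bot.observe(); im=look("wrist","w7"); print("jigmid px",w2px("wrist",np.r_[J,49],s))
for t,z in (("chip3_mid",20),("jig_mid",49)):
  for r in silhouettes("wrist",t)[:2]: print(t,r["p"],np.array(r["centre"])*[640,400],rect(r["mask"],"wrist",z,s))
```

```text
jigmid px [[283.86530842 100.80684002]]
chip3_mid 0.81 [317.824 112.   ] ((609.3470458984375, -50.90619659423828), (19.370845794677734, 27.30666732788086), 3.6937475204467773)
chip3_mid 0.24 [309.632 128.08 ] ((572.6036376953125, -88.60723876953125), (224.53663635253906, 297.1921691894531), 3.2001590728759766)
jig_mid 0.89 [295.296  90.72 ] ((574.0374145507812, -49.804771423339844), (53.35112380981445, 196.1622772216797), 3.5763816833496094)
```

View pics/w7.png

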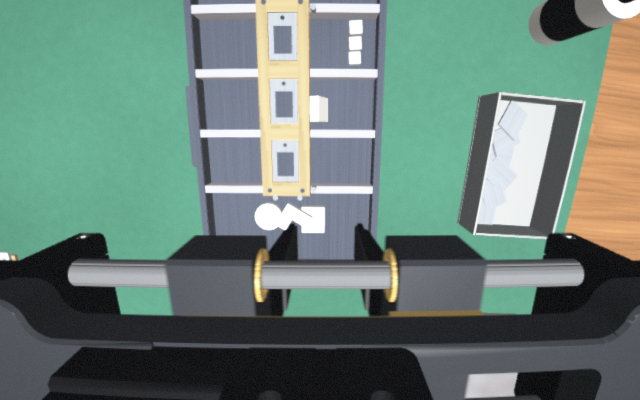

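The view shows the fourth chip now standing against the jig's +x side at about (318,109), so it's still in the grip spot. I've used all my picture views, so from here I'll work from numbers. The plan is to pinch that chip from above along the jig's length and set it further out. First, a turn for a second measurement.

Emit:
drive_tool(moves="0.02 -0.02 0 0.12;0.05 -0.04 0 0.24;0.08 -0.05 0 0.36;0.09 -0.05 0 0.48;0.09 -0.05 0 0.6;0.09 -0.05 0 0.72;0.09 -0.05 0 0.84;0.09 -0.05 0 0.96", gripper=-0.1)

```text
time: 20.23
eef_pos: [569.3, -50.7, 392.5]
tool_rot: [-0.0, 0.944, 0.329, -0.0]
contact_force: [0.1, 0.6, -0.3]
opening: 0.448
grip_force: 0.0
```

Emit:
drive_tool(moves="0 0 0 0.12;0 0 0 0.24;0 0 0 0.36;0 0 0 0.48;0 0 0 0.612;0 0 0 0.612;0 0 0 0.612;0 0 0 0.612")

```text
time: 20.9
eef_pos: [569.4, -51.1, 392.5]
tool_rot: [-0.0, 0.999, 0.034, -0.0]
contact_force: [-0.0, -0.4, -0.3]
opening: 0.446
grip_force: 0.0
```

```bash
cat > c3.py <<'E'
from h import *
s=bot.observe(); im=look("wrist","w8"); print(s["eef_pos"],s["opening"])
for r in silhouettes("wrist","chip3_mid")[:3]:
  m=r["mask"]; k=rect(m,"wrist",38,s); print(r["p"],k,m.sum())
  if r["p"]<.3 or max(k[1])>60: continue
  for nm,b in (("stand30",boxpts(10,26,10,40)),("stand26",boxpts(10,30,10,36)),("flat",boxpts(26,30,10,20))):
    x,f=fit(m,"wrist",[b],[*k[0],np.radians(3.4)],s); d=x[:2]-J
    print(nm,x.round(2),"n,e",(d@n).round(1),(d@e).round(1),round(f,3))
i=w2px("wrist",np.r_[J+40*n,36],s); print("px",i)
E
python3 c3.py
```

```text
[569.35867019 -51.14987565 392.49781278] 0.4459005021916354
0.59 ((609.6199951171875, -52.16265869140625), (20.85417938232422, 23.380020141601562), 4.496708393096924) 397
stand30 [ 6.0722e+02 -5.3210e+01  3.5000e-01] n,e 32.8 -8.2 -0.605
stand26 [ 6.0799e+02 -5.3680e+01  4.6000e-01] n,e 33.5 -8.7 -0.571
flat [ 6.0642e+02 -5.2780e+01  2.8000e-01] n,e 32.0 -7.7 -0.661
px [[321.92788484 146.10208673]]
```

Run:
```python
from h import *
s=bot.observe(); g=cv2.cvtColor(cv2.imread("pics/w8.png"),6)
r=silhouettes("wrist","chip3_mid")[0]["mask"]; ys,xs=np.where(r); print(xs.min(),xs.max(),ys.min(),ys.max())
for y in range(ys.min()-8,ys.max()+10): print(y,"".join("%x"%(v//16) for v in g[y,xs.min()-25:xs.max()+25]))
for z in (49,40,36,30,20): print(z,"jig +x edge px row",w2px("wrist",np.r_[J+26*n,z],s).round(1), "bars", [w2px("wrist",np.r_[J+40*n+k*e,30],s).round(0).tolist()[0][0] for k in (-28,28)])
```

```text
318 339 141 160
133 fffffda989899889898999898999889899988998988899999889989efffffffa9989898
134 fffffda888888888889898889888989888889989898888888888989efffffff98888888
135 fffffda888888888888888888888898888888989999888898889899efffffffa8898888
136 fffffea888888888888888888888888889888888888888998888989efffffffa8898889
137 fffffea988888888888889888888888888888888888888888888989effffffe98888888
138 fffffea988888888888888888888888888888888888888888888889effffffe98888888
139 fffffea988888888888988889999999999999999999999998888889effffffe98888888
140 fffffea98888888888888889accccccccccccccccccccca88888889effffffe98888888
141 fffffea98888888889888889deffffffffffffffffffffd9888888afffffffe98888888
142 fffffea98888898888898889efffffffffffffffffffffe9898888afffffffd98888888
143 fffffea9888888889888888aefffffffffffffffffffffe9999888afffffffe98888888
144 fffffea88888889999888989effffffffffffffffffffffa8898889fffffffd99989888
145 fffffea9898889989989889afffffffffffffffffffffffa988889afffffffc98898889
146 fffffea8888888888889889afffffffffffffffffffffffa8888889fffffffc99988988
147 fffffea888888888
[... 1317 characters left out ...]
ffffffffffffffeffeffffefefffff
165 eefeefeffffeeffffffffffffffffffffffffffffffffffffffffffffeeeeeffeeeeeff
166 eefeeefefffeffeffffeffffffffffffffffffffffffffffffeffeffeeeeeeeeeeeeeee
167 eeeeeeeeeeeefeeeeeeeeeefefeeefeeeeeefeeeffeeeeeeeeeeeeeeeeeeeeeeeeeeeee
168 eeeeeeeeeeeeeeeeeeeeeeeeeeeeeeeeeeeeeeeeeeeeeeeeeeeeeeeeeeeeeeeeeeeeeee
169 eeeeeeeeeeeeeeeeeeeeeeeeeeeeeeeeeeeeeeeeeeeeedddddeddeeeeeeeeeeeeeeeeee
49 jig +x edge px row [[321.6 160. ]] bars [347.0, 297.0]
40 jig +x edge px row [[321.7 159.1]] bars [347.0, 297.0]
36 jig +x edge px row [[321.7 158.8]] bars [347.0, 297.0]
30 jig +x edge px row [[321.8 158.2]] bars [347.0, 297.0]
20 jig +x edge px row [[321.9 157.3]] bars [347.0, 297.0]
```

The pixel print shows the chip leaning against the jig's side. It spans about -20 to +6 mm along the jig, next to the bar at -28. The band from +6 to +28 mm is free, so I can grip there, about 15 mm off the middle. The resulting moment is only about 0.05 Nm, which is fine at high grip force. I'll turn back and re-measure.

Emit:
drive_tool(moves="0 0 0 -0.12;0 0 0 -0.24;0 0 0 -0.36;0 0 0 -0.48;0 0 0 -0.6;0 0 0 -0.72;0 0 0 -0.84;0 0 0 -0.96", gripper=1)

```text
time: 21.72
eef_pos: [569.3, -51.4, 392.6]
tool_rot: [-0.0, 0.87, 0.493, 0.0]
contact_force: [-0.6, 0.3, 0.3]
opening: 0.95
grip_force: 0.0
```

Emit:
drive_tool(moves="0 0 0 -0.12;0 0 0 -0.24;0 0 0 -0.36;0 0 0 -0.48;0 0 0 -0.612;0 0 0 -0.612;0 0 0 -0.612;0 0 0 -0.612")

```text
time: 22.38
eef_pos: [569.3, -51.4, 392.6]
tool_rot: [-0.0, 0.685, 0.729, 0.0]
contact_force: [-0.9, 0.7, 0.4]
opening: 1.003
grip_force: 0.0
```

Run:
```python
from h import *
s=bot.observe(); p=J-60*e; rel(*p,380,3.4); p=J+17*e; rel(*p,300,3.4)
im=look("wrist","w9")
for t,z in (("jig_mid",49),("chip3_mid",20)):
  for r in silhouettes("wrist",t)[:2]: print(t,r["p"],rect(r["mask"],"wrist",z,s))
```

```text
rel [-0.0559  0.0048  0.0126] twist 0.0024 | pos [569.3 -51.4 392.6] ty 3.54 t 22.38 q6 -0.27 tilt [0.     0.0001]
rel [0.0211 0.005  0.0926] twist 0.0024 | pos [569.3 -51.4 392.6] ty 3.54 t 22.38 q6 -0.27 tilt [0.     0.0001]
jig_mid 0.87 ((573.1796264648438, -41.797332763671875), (54.09665298461914, 188.91343688964844), 3.575856924057007)
chip3_mid 0.78 ((611.3038940429688, -53.78247833251953), (15.608999252319336, 31.923015594482422), 4.877237796783447)
```

Emit:
drive_tool(moves="0.022 0.005 0.04 0.002;0.022 0.005 0.08 0.002;0.022 0.005 0.11 0.002;0.022 0.005 0.11 0.002;0.022 0.005 0.11 0.002;0.022 0.005 0.11 0.002")

```text
time: 23.03
eef_pos: [573.5, -29.4, 284.2]
tool_rot: [0.001, 0.685, 0.729, 0.001]
contact_force: [0.5, 0.5, -0.2]
opening: 0.997
grip_force: 0.0
```

Run:
```python
from h import *
p=J+18*e; rel(*p,221.5,3.5)
```

```text
rel [ 0.0004 -0.0006  0.0627] twist 0.0014 | pos [573.5 -29.4 284.2] ty 3.58 t 23.03 q6 -0.23 tilt [ 0.0018 -0.0002]
```

Emit:
drive_tool(moves="0 0 0.02 0;0 0 0.04 0;0 0 0.055 0;0 0 0.0605 0;0 0 0.0605 0;0 0 0.0605 0;0 0 0.0605 0;0 0 0.0605 0")

```text
time: 23.7
eef_pos: [573.2, -29.2, 223.4]
tool_rot: [0.001, 0.684, 0.729, 0.001]
contact_force: [1.6, -0.4, 0.6]
opening: 0.999
grip_force: 0.0
```

Emit:
drive_tool(moves="0 0 0 0;0 0 0 0;0 0 0 0;0 0 0 0;0 0 0 0;0 0 0 0;0 0 0 0;0 0 0 0", gripper=-1, grip_force=45)

```text
time: 24.37
eef_pos: [573.0, -29.1, 222.1]
tool_rot: [0.0, 0.684, 0.729, 0.0]
contact_force: [0.1, -0.3, -0.3]
opening: 0.544
grip_force: 45.0
```

Emit:
drive_tool(moves="0 0 0 0;0 0 0 0;0 0 0 0;0 0 0 0")

```text
time: 24.7
eef_pos: [572.9, -29.1, 222.1]
tool_rot: [0.0, 0.684, 0.729, 0.0]
contact_force: [0.9, 0.4, -0.8]
opening: 0.547
grip_force: 45.0
```

Opening is 52 mm, which matches the jig's width. I'll lift a little so the leaning chip drops flat.

Emit:
drive_tool(moves="0 0 -0.003 0;0 0 -0.007 0;0 0 -0.012 0;0 0 -0.017 0;0 0 -0.021 0;0 0 -0.025 0;0 0 -0.025 0;0 0 -0.025 0")

```text
time: 25.37
eef_pos: [572.9, -29.2, 247.4]
tool_rot: [0.0, 0.684, 0.729, 0.0]
contact_force: [0.3, 0.2, -1.9]
opening: 0.544
grip_force: 45.0
```

```bash
cat > chk.py <<'E'
from h import *
s=bot.observe(); print(s["time"],s["eef_pos"],s["contact_force"],s["torque"],s["opening"],s["grip_force"])
look("side","sN"); look("top","tN")
T=s["eef_pos"][2]
for t in ("chip3_mid","chip0_mid","chip1_mid","chip2_mid","jig_mid","scraper_grip"):
  for r in silhouettes("side",t)[:1]:
    u=np.array(r["centre"])*[640,400]; print(t,round(r["p"],2),u.round(1),px2w("side",u,15).round())
E
python3 chk.py
```

```text
25.3667 [572.87823383 -29.16870203 247.37779594] [ 0.31457588  0.15744069 -1.93732414] [-0.02739543  0.07935467  0.00697018] 0.5437356399311363 44.99840430915356
chip0_mid 0.75 [287.4 140.9] [[488. 379.]]
chip1_mid 0.72 [341.4 222. ] [[595. -49.]]
chip2_mid 0.44 [345.8 253.4] [[ 579. -169.]]
jig_mid 0.88 [340.5 221. ] [[593. -44.]]
scraper_grip 0.61 [288.1 141.9] [[490. 373.]]
```

```bash
cat > tilt.py <<'E'
from h import *
def tilt(ztop,eoff):
    s=bot.observe(); look("wrist","wt%d"%int(s["time"]*100))
    r=silhouettes("wrist","jig_mid")[0]; m=r["mask"]; print("p",r["p"])
    q=s["tool_rot"]; a=R.from_quat([q[1],q[2],q[3],q[0]]).as_matrix()[:,1]; a=np.array([a[0],a[1]]); ee=np.array([-a[1],a[0]])
    c=s["eef_pos"][:2]-eoff*ee
    rows=[]
    for k in range(0,100,1):   # predicted edges along jig for flat at ztop
        L=w2px("wrist",np.r_[c-26*a+k*ee,ztop],s)[0]; Rr=w2px("wrist",np.r_[c+26*a+k*ee,ztop],s)[0]
        y=int(round((L[1]+Rr[1])/2))
        if 0<=y<400 and m[y].sum()>20:
            xs=np.where(m[y])[0]; rows.append((k,y,xs.min()-L[0],xs.max()+1-Rr[0],(xs.max()+1-xs.min())/(Rr[0]-L[0])))
    rows=np.array(rows); print(rows[::6].round(2)); ys=np.where(m.any(1))[0]
    print("top row",ys.min(),"pred",w2px("wrist",np.r_[c+100*ee,ztop],s)[0].round(1))
E
python3 -c "
from tilt import *
tilt(74,18)
s=bot.observe()
for t in ('chip3_mid',):
  for r in silhouettes('wrist',t)[:3]: print(t,r['p'],rect(r['mask'],'wrist',20,s))
"
```

```text
p 0.81
[[ 14.   258.    -1.56  -3.14   0.98]
 [ 20.   248.    -2.14  -2.6    1.  ]
 [ 26.   238.    -2.73  -2.07   1.01]
 [ 32.   228.    -2.31  -1.54   1.01]
 [ 38.   217.    -2.89  -2.02   1.01]
 [ 44.   206.    -2.46  -2.49   1.  ]
 [ 50.   195.    -3.04  -0.97   1.02]
 [ 56.   184.    -2.61  -1.45   1.01]
 [ 62.   173.    -3.18  -2.93   1.  ]
 [ 68.   161.    -3.76  -2.41   1.01]
 [ 74.   149.    -3.33  -2.89   1.  ]
 [ 80.   137.    -2.9   -1.37   1.01]
 [ 86.   125.    -3.47  -2.85   1.01]
 [ 92.   112.    -4.05  -2.33   1.02]
 [ 98.   100.    -4.62  -2.8    1.02]]
top row 95 pred [328.7  95.3]
chip3_mid 0.62 ((569.0910034179688, -0.6339874267578125), (71.31791687011719, 116.45181274414062), 3.616307497024536)
```

The jig is level: its measured width is within 2% of the flat prediction along its whole length, and the end row matches. I'll lift the rest of the way.

Emit:
drive_tool(moves="0 0 -0.006 0;0 0 -0.014 0;0 0 -0.022 0;0 0 -0.03 0;0 0 -0.038 0;0 0 -0.046 0;0 0 -0.054 0;0 0 -0.06 0")

```text
time: 26.58
eef_pos: [572.9, -29.1, 308.3]
tool_rot: [0.0, 0.684, 0.729, 0.0]
contact_force: [0.4, -0.4, -2.0]
opening: 0.549
grip_force: 45.0
```

Emit:
drive_tool(moves="0 0 -0.005 0;0 0 -0.009 0;0 0 -0.012 0;0 0 -0.014 0;0 0 -0.015 0;0 0 -0.015 0;0 0 -0.015 0;0 0 -0.015 0")

```text
time: 27.25
eef_pos: [572.9, -29.1, 321.8]
tool_rot: [-0.0, 0.684, 0.729, -0.0]
contact_force: [0.2, 0.1, -3.2]
opening: 0.545
grip_force: 45.0
```

```bash
python3 chk.py
python3 - <<'E'
from tilt import *
tilt(149,18)
for t,z in (("tag2_mid",149),("tag1_mid",149),("chip3_mid",20)):
  for c in ("wrist","top","side"):
    for r in silhouettes(c,t)[:2]: print(t,c,round(r["p"],2),rect(r["mask"],c,z))
# white-pixel crop of side view beside jig middle, floor level
g=cv2.cvtColor(cv2.imread("pics/sN.png"),6)
print("chip spot px",w2px("side",np.r_[J+38*n-8*e,20]).round())
u=w2px("side",np.r_[J+38*n-8*e,20])[0].astype(int)
for y in range(u[1]-16,u[1]+18): print(y,"".join("%x"%(v//16) for v in g[y,u[0]-30:u[0]+30]))
E
```

```text
27.25 [572.89140975 -29.13766409 321.83328128] [ 0.20150487  0.10568593 -3.18218595] [-0.01816057  0.0328969  -0.01469455] 0.5450563787497943 44.99798521399498
chip3_mid 0.63 [355.9 256.3] [[ 606. -186.]]
chip1_mid 0.28 [377.3 327.3] [[ 602. -415.]]
chip2_mid 0.53 [347.4 251.9] [[ 585. -165.]]
jig_mid 0.72 [342.2 206.5] [[614.  14.]]
scraper_grip 0.63 [290.6 139.3] [[502. 386.]]
p 0.64
[[ 14.   258.    -1.52  -2.03   0.99]
 [ 20.   248.    -2.1   -1.49   1.01]
 [ 26.   238.    -2.69  -1.96   1.01]
 [ 32.   228.    -2.27  -2.43   1.  ]
 [ 38.   217.    -2.85  -1.9    1.01]
 [ 44.   206.    -2.42  -1.37   1.01]
 [ 50.   195.    -3.    -1.85   1.01]
 [ 56.   184.    -2.57  -2.33   1.  ]
 [ 62.   173.    -3.14  -1.81   1.01]
 [ 68.   161.    -2.72  -1.29   1.01]
 [ 74.   149.    -3.29  -2.77   1.01]
 [ 80.   137.    -3.86  -1.25   1.03]
 [ 86.   125.    -4.43  -2.72   1.02]
 [ 92.   112.    -3.01  -2.2    1.01]
 [ 98.   100.    -3.58  -2.68   1.01]]
top row 96 pred [328.7  95.3]
tag2_mid wrist 0.85 ((568.6471557617188, 14.235108375549316), (29.010244369506836, 43.738929748535156), 3.6194
[... 2039 characters left out ...]
677889abbbcbccbbbaa9999888888877766666555554445666
229 555566677899abbbccccbbaaa99998888887777666666555555554344566
230 6677889aabbbbccbbbaaa999988888877776666665555555555555444556
231 899abbbbccbbbbaaa9998888887777666665555555555555555555444556
232 bbbbbcbbbaaa999988888877776666555555555555555555555555544456
233 bbbbaaa99998888888777766666555555555555555555555555555544455
234 aa9999888888877776666655555555555555555555555555555555554455
235 998888888777766666555555555555555555555555555555555556666666
236 888877776666655555555555555555555555555555555555666677899998
237 77766666655555555555555555555555555555655555666677899abbbbb9
238 666665555555555555555555555555555555666666677889aabbbcccbba8
```

Run:
```python
from h import *
print("gauge px",w2px("side",[[637,16,46],[637,16,10]]).round(), "blob at",px2w("side",[[354,205]],15).round(),px2w("side",[[354,205]],46).round())
for cam,f in (("side","pics/sN.png"),("top","pics/tN.png")):
  g=cv2.cvtColor(cv2.imread(f),6); hsv=cv2.cvtColor(cv2.imread(f),40)
  m=((g>200)&(hsv[:,:,1]<40)).astype(np.uint8)
  N,_,st,c=cv2.connectedComponentsWithStats(m)
  for k in range(1,N):
    w=px2w(cam,c[k],20)[0]; d=w-J
    if abs(d@n)<120 and -200<d@e<160 and st[k,4]>4: print(cam,c[k].round(1),st[k,2:],"n,e at z20",(d@n).round(),(d@e).round())
s=bot.observe()
import glob; f=sorted(glob.glob("pics/wt*.png"))[-1]; g=cv2.cvtColor(cv2.imread(f),6)
print(f,"chip spot wrist px",w2px("wrist",[np.r_[J+45*n-8*e,20],np.r_[J+45*n+10*e,20]],s).round())
u=w2px("wrist",np.r_[J+45*n-2*e,20],s)[0].astype(int)
for y in range(u[1]-24,u[1]+26,2): print(y,"".join("%x"%(v//16) for v in g[y,u[0]-40:u[0]+50]))
```

```text
gauge px [[349. 199.]
 [349. 206.]] blob at [[654.  12.]] [[645. -13.]]
side [350.1 195.1] [ 5  5 16] n,e at z20 83.0 95.0
side [351.5 200.5] [ 4  4 12] n,e at z20 80.0 71.0
side [352.7 206.1] [ 4  5 16] n,e at z20 76.0 47.0
side [348.6 255. ] [ 29  14 220] n,e at z20 3.0 -133.0
top [367.2 180.2] [  9  23 153] n,e at z20 3.0 -134.0
pics/wt2765.png chip spot wrist px [[372. 223.]
 [373. 206.]]
193 88888888889deeeeffffeceeeeeeeeeeeeeeeeeeeeeb9888889888888888888888888888888888888888888888
195 88888888889deeeeefffedeeeeeeeeeeeeeeeeeeeedb9888888888888888888888888888888888888888888888
197 88888888889eeeeeeffffceeeeeeeeeeeeeeeeeeeeeb9888888888888888888888888888888888888888888888
199 88888888889eeeeefffffceeeeeeeeeeeeeeeeeeeeea8888888888888888888888888888888888888888888888
201 88888888889eeeeeeffffbeeeeeeeeeeeeeeeeeeeeda9888989888888888888888888888888888888888888888
203 bbccbbbbbcceeeeefffffceeeeeeeeeeeeeeeeeeeeea8888999888888888888888888888888888888888888888
205 eefeeeeeeeeeeeeefffffceeeeeeeeeeeeeeeeeeeee98888898888888888888888888888888888888888888888
207 fffeeeeeeeeeeeeeeffffceeeeeeeeeeeee
[... 970 characters left out ...]
88888888888888888888888888888888887
229 fffefeefeeeeffffeefeeeeeeeeeeeeeeeeeeeeeed611112356788888888888888888888888888888888888887
231 eeefeeefeeeefeeeeefeeeeeeeeeeeeeeeeeeeeeed511111111257888888888888888888888888888888888887
233 feeeeeeeeeeeeeeeeeeeeeeeeeeeefeeeeeeeeeeed511111111113688888888888888888888888888898888886
235 eeeeeeeeeeeeeeeeeeeeeeeeeeeeeeeeeeeeeeeeec511111111111246888888888888888888888888765555554
237 eeeeeeeeeeeeeeeeeeeeeeeeeeeeeeeeeeeeeeeeea422111111111112478888888888888888888887422222222
239 eeeeeeeeeeeeeeeeeeeeeeeeeeeeeeeeeeeeeeeed9321211111111111125788888888888988888886222222222
241 eeeeeeeeeeeeeeeeeeeeeeeeeeeeeeeeeeeeeeeed9322221111111111111378999999999999999985322222222
```

The jig hides the fourth chip's spot. I'll shift 50 mm sideways, which is within the 80 mm allowed, to confirm it's lying in the tray.

Emit:
drive_tool(moves="0 -0.005 0 0;0 -0.012 0 0;0 -0.02 0 0;0 -0.028 0 0;0 -0.036 0 0;0 -0.043 0 0;0 -0.048 0 0;0 -0.05 0 0")

```text
time: 28.87
eef_pos: [522.2, -32.3, 322.2]
tool_rot: [-0.0, 0.684, 0.729, 0.0]
contact_force: [-0.8, -0.2, -2.6]
opening: 0.542
grip_force: 45.0
```

Emit:
drive_tool(moves="0 0 0 0;0 0 0 0;0 0 0 0;0 0 0 0;0 0 0 0;0 0 0 0")

```text
time: 29.37
eef_pos: [523.1, -32.3, 322.0]
tool_rot: [0.0, 0.684, 0.729, 0.0]
contact_force: [-0.2, 0.0, -3.4]
opening: 0.544
grip_force: 45.0
```

Run:
```python
from h import *
s=bot.observe(); print(s["eef_pos"],s["opening"],s["contact_force"],s["time"])
for cam in ("wrist","top","side"):
  im=look(cam,"z_"+cam)
  for t in ("chip3_mid","chip1_mid"):
    for r in silhouettes(cam,t)[:3]:
      k=rect(r["mask"],cam,20,s); d=np.array(k[0])-J; print(cam,t,round(r["p"],2),"n,e",(d@n).round(),(d@e).round(),np.round(k[1]))
  g=cv2.cvtColor(im,7); hsv=cv2.cvtColor(im,41)
  N,_,st,c=cv2.connectedComponentsWithStats(((g>190)&(hsv[:,:,1]<40)).astype(np.uint8))
  for k in range(1,N):
    d=px2w(cam,c[k],20,s)[0]-J
    if abs(d@n)<110 and -200<d@e<160 and st[k,4]>8: print("  blob",cam,c[k].round(),st[k,2:],"n,e",(d@n).round(),(d@e).round())
```

```text
[523.13825581 -32.27261678 322.02887812] 0.5440482918975756 [-0.20839398  0.04482461 -3.38426321] 29.3667
wrist chip3_mid 0.58 n,e 20.0 -5.0 [32. 28.]
  blob wrist [435. 116.] [ 117   12 1166] n,e 49.0 95.0
  blob wrist [325. 167.] [  58   87 3039] n,e -52.0 47.0
  blob wrist [465. 155.] [ 28  39 588] n,e 80.0 60.0
  blob wrist [428. 187.] [ 111   10 1055] n,e 48.0 29.0
  blob wrist [398. 222.] [ 33  27 820] n,e 21.0 -7.0
  blob wrist [325. 253.] [ 52  16 747] n,e -51.0 -40.0
  blob wrist [406. 250.] [13  8 81] n,e 31.0 -37.0
  blob wrist [428. 280.] [ 2 11 20] n,e 56.0 -71.0
  blob wrist [326. 280.] [ 192   10 1852] n,e -51.0 -71.0
  blob wrist [325. 305.] [ 50  27 771] n,e -51.0 -101.0
  blob wrist [281. 308.] [ 2  7 13] n,e -99.0 -104.0
  blob wrist [377. 308.] [ 17   9 107] n,e 4.0 -104.0
top chip1_mid 0.52 n,e 35.0 -137.0 [26. 18.]
  blob top [313. 162.] [ 9  3 25] n,e 79.0 62.0
  blob top [367. 180.] [ 10  23 159] n,e 3.0 -133.0
  blob top [304. 180.] [1 9 9] n,e 15.0 97.0
side chip1_mid 0.6 n,e 32.0 -139.0 [41. 27.]
  blob side [350. 195.] [ 5  5 19] n,e 84.0 96.0
  blob side [351. 200.] [ 4  4 13] n,e 80.0 72.0
  blob side [353. 206.] [ 5  5 20] n,e 75.0 47.0
  blob side [340. 224.] [ 31  15 109] n,e 13.0 -15.0
  blob side [331. 247.] [17  5 19] n,e -42.0 -91.0
  blob side [349. 255.] [ 29  14 230] n,e 3.0 -133.0
```

The fourth chip lies flat in the tray at n=20, e=-5 mm, with a 32x28 mm outline on the floor plane. I'll move back over the bay, settle and hand in.

Emit:
drive_tool(moves="0 0.005 0 0;0 0.012 0 0;0 0.02 0 0;0 0.028 0 0;0 0.036 0 0;0 0.043 0 0;0 0.048 0 0;0 0.05 0 0")

```text
time: 30.48
eef_pos: [573.7, -29.1, 321.9]
tool_rot: [0.0, 0.684, 0.729, 0.0]
contact_force: [0.5, -0.2, -3.1]
opening: 0.545
grip_force: 45.0
```

Emit:
drive_tool(moves="0 0 0 0;0 0 0 0;0 0 0 0;0 0 0 0;0 0 0 0;0 0 0 0;0 0 0 0;0 0 0 0")

```text
time: 31.15
eef_pos: [572.9, -29.2, 322.1]
tool_rot: [-0.0, 0.684, 0.729, 0.0]
contact_force: [-0.3, -0.8, -2.7]
opening: 0.541
grip_force: 45.0
```

Run:
```python
from tilt import *
tilt(149,18); s=bot.observe(); print(s["eef_pos"],s["opening"],s["time"])
print(bot.finish_job())
```

```text
p 0.59
[[ 14.   258.    -2.52  -2.99   0.99]
 [ 20.   248.    -2.1   -2.46   1.  ]
 [ 26.   238.    -3.69  -1.92   1.02]
 [ 32.   228.    -2.27  -2.39   1.  ]
 [ 38.   217.    -2.84  -1.87   1.01]
 [ 44.   206.    -2.42  -1.34   1.01]
 [ 50.   195.    -3.    -1.82   1.01]
 [ 56.   184.    -2.57  -1.29   1.01]
 [ 62.   173.    -4.14  -2.77   1.01]
 [ 68.   161.    -2.72  -3.25   0.99]
 [ 74.   149.    -3.29  -1.73   1.02]
 [ 80.   137.    -3.86  -3.21   1.01]
 [ 86.   125.    -3.43  -2.69   1.01]
 [ 92.   112.    -3.01  -2.16   1.01]
 [ 98.   100.    -3.58  -2.64   1.01]]
top row 95 pred [328.6  95.3]
[572.87993326 -29.15163234 322.12628257] 0.5448364351813604 31.25
the job is handed in; nothing more can be done
None
```

I handed the job in at about 31 s, no verdict returned: all four offcuts are in the tray, the scraper is back upright on the desk, and the jig is held level about 100 mm above the bars, gripped about 18 mm off its middle to clear a fallen offcut (two of the three tags confirmed in place after the lift; the third was out of view).

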